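Make up the tasting board and slide it to the pick-up spot

TASK

Twist the top tumbler loose from the nested stack, lift it off and set it down upright, without dropping it, on the round coaster spot of the wooden serving board. Then push the loaded board, without lifting it off the counter, into the blue tape outline so that it lies inside the tape, square with it, with bottle and tumbler still standing in their places. Do not tip or knock over anything, and leave the other bottles and the jar where they are.

Things in the scene. Friction and masses are not known exactly. Their poses are not given: they have to be found in the camera images.
- board: loose wooden slab 130 mm (x) by 220 mm (y, its long way) by 24 mm thick, about 0.4 kg; too wide to grip. Origin: centre of its underside, z up. A bottle stands on its +y half, the coaster spot is on its -y half. Loaded it slides under about 3 to 9 N; what stands on it rides by friction only. It starts to the left or right of the outline
- coaster (a point): centre of the round cork-coloured spot (72 mm across with a black edge, flush) on the top face of the board, 55 mm from the board's centre along its -y and 24 mm above the counter. The tumbler is to stand here
- bottle: amber bottle with brass cap and yellow label standing loose on the board, 56 mm diameter, 170 mm tall, 0.3 kg; origin at the centre of its underside, which is about 45 mm from the board's centre along the board's +y
- cup_center (a point): the loose top tumbler, orange plastic, open at the top, 50 g: 80 mm high, outer diameter 44 mm at the foot to 66 mm at the rim, wall 2.5 mm. Point on its axis, half-way up (40 mm below the rim), z up. Two lugs at its own +x and -x reach 39 mm from the axis, 47 to 54 mm above its underside; at the start they lie under the stack's tabs
- stack: two nested orange tumblers fixed on a black base (100 mm diameter); origin: centre of the base's underside, on the axis. Upper rim 124 mm above the counter, 66 mm diameter. The loose top tumbler is nested in it with 2 mm play, underside at 80 mm, rim at 160 mm. Grip it below its rim from above, fingers at the stack's +y and -y, tips above 127 mm
- stack_tabs (a point): point on the stack's axis, 140 mm above the counter, between two black hooked tabs at the stack's own +x and -x: 12 mm wide, 32 to 45 mm from the axis, top at 142 mm. They hook over the top tumbler's lugs with 2.5 mm play, so it cannot lift straight off; turned 30 to 50 degrees either way it is free and lifts straight out
- outline: rectangle of blue tape flat on the counter, fixed, no height: inside 170 mm (its x) by 260 mm (its y, the long way), tape 14 mm wide. Origin at its centre. The board is to lie in it with long side along long side, either way round
- tall_bottle: bystander: green bottle with black cap, 60 mm diameter, 190 mm tall; origin at the centre of its underside
- flat_bottle: bystander: amber bottle with red label and white cap, 56 mm diameter, 160 mm tall; origin at the centre of its underside
- jar: bystander: low glass jar with red lid, 70 mm diameter, 80 mm tall; origin at the centre of its underside
There are look-alikes about, which are no part of the job. Leave any turquoise or yellow look-alike of the part that bears cup_center alone.

How it is judged:
On the way:
1. the tumbler stands released on the coaster spot of the board, while the board is still away from the outline (centres more than 120 mm apart) (horizontal distance between cup_center and coaster below 0.03 m and z of cup_center in the frame of board between 0.055 and 0.072 m and angle between cup_center's own z axis and vertical below 0.15 rad and contact force between the fingers and cup below 0.05 N and horizontal distance between board and outline above 0.12 m), for 0.2 s.
At the end, for the whole second after the job is handed in: Board flat, centre within 25 mm of the outline's along each of its axes, long sides within 0.19 rad; tumbler on the board within 30 mm of the coaster centre; bottle on its own half, within 45 mm of the middle line, 10 to 90 mm from centre; both upright within 0.15 rad; all at rest (x of board in the frame of outline between -0.025 and 0.025 m and y of board in the frame of outline between -0.025 and 0.025 m and angle between the y axis of board and the y axis of outline, either way round below 0.19 rad and height (world z) of board below 0.006 m and angle between board's own z axis and vertical below 0.05 rad and horizontal distance between cup_center and coaster below 0.03 m and z of cup_center in the frame of board between 0.055 and 0.072 m and angle between each of cup_center, bottle's own z axis and vertical below 0.15 rad and x of bottle in the frame of board between -0.045 and 0.045 m and y of bottle in the frame of board between 0.01 and 0.09 m and z of bottle in the frame of coaster between -0.008 and 0.008 m and linear speed of board below 0.01 m/s and linear speed of each of cup, bottle below 0.02 m/s); the robot touches nothing.
It fails at once if the board lifted (over 15 mm) or tipped off the counter (height (world z) of board above 0.015 m or angle between board's own z axis and vertical above 0.15 rad).
It fails at once if the bottle tipped by more than 0.4 rad (angle between bottle's own z axis and vertical above 0.4 rad).
It fails at once if the tumbler dropped (moving faster than 0.6 m/s with no finger on it) or tipped by more than 1.2 rad ((linear speed of cup above 0.6 m/s and contact force between the fingers and cup below 0.01 N) or angle between cup_center's own z axis and vertical above 1.2 rad).
It fails at once if a bystander (green bottle, amber bottle with white cap, jar) moved by more than 30 mm or tipped (distance of any of tall_bottle, flat_bottle, jar from where it was at the start of the episode above 0.03 m or angle between any of tall_bottle, flat_bottle, jar's own z axis and vertical above 0.4 rad).
It also fails if it takes over 67 s, if anything falls off the work surface, if the arm or the gripper's body presses on something with over 40 N, if the wrist force passes 120 N, or if a joint passes its speed limit or range.

ROBOT

A 6-joint arm with a two-finger parallel gripper is mounted at the origin on the work surface. World frame = base frame: x ahead of the robot, y to its left, z up, the work surface at z = 0. Lengths are in m, angles in rad, forces in N, time in s.
With the tool pointing down it reaches from about 0.3 to 0.875 m from the base axis. Payload 6.4 kg.
Tool frame: the origin (TCP) lies between the finger pads; the fingertips stand 22 mm ahead of it and the grasp point (between the pads) lies 3 mm ahead of it; z points along the fingers, y is the line along which they close (so a half turn about z gives the same grasp; the last joint's range is limited). The gripper opens to 85 mm and grips with 20 to 120 N. Pads are 22 mm wide; open, the fingers measure 114 mm over their backs; the gripper's body (76 mm by 85 mm) begins 54 mm behind the grasp point. The pads swing forward as they close: fully open they stand 13 mm farther back than shut.
Start: joints at [-1.41, 0.181, 1.607, -0, 1.354, -0.206], TCP at [0.206, -0.537, 0.253] pointing down, gripper open.
Joint ranges: [-2.99, 2.99], [-0.89, 2.07], [0.3, 2.58], [-1.14, 4.28], [0, 2.63], [-3.12, 3.12]. Speed limits (rad/s): [2.57, 2.57, 3.01, 3.14, 3.14, 3.14].

INTERFACE

Orientations are given as a unit quaternion [w, x, y, z].
In Python, from bench import ctrl, imaging, workorder gives the robot as it stands.
- The arm moves only by the shell command python3 -m pendant 'ROWS' [OPENING]. ROWS is JSON, a list of rows, each a list of 4 numbers: the shift along the tool's x, y, z in cm, then the turn about the tool's z in degrees. In form: [[dx, dy, dz, roll], ...]. A call has 1 to 12 rows; each row is the pose to reach, as a shift and turn from the pose commanded when the call began, along the tool's axes at that moment; what a row does not reach only later rows make up. A row lasts 1/12 s, in which the tool goes at most 41.7 mm and 7.16 degrees, less where a joint would pass 70% of its speed; a pose out of reach is approached as far as the arm can. A call with a gripper value outside its range is refused whole. OPENING is the opening, from 0 (shut) to 1 (fully open), set as the call begins (- or left out, the last holds). The fingers move at their own pace and stop on an object; the grip force is fixed at half the most. Time passes only in rows, so rows that repeat a pose let the fingers close. It gives the time, the measured TCP pose, the force, the opening and the grip force at its end, in the units of the state.
- ctrl.get_obs(): the state, without advancing time (a new reading comes with each control period).
- imaging.camera(name): name is "side" or "top" or "wrist"; returns the picture (420x560x3 uint8, red, green, blue); there is no depth.
- imaging.camera_info(name): a dict with "K" (3x3 intrinsics, pixels), "T" (4x4, takes a point from camera to world coordinates); the wrist camera has in their place "tool_from_camera" (4x4, takes a point from camera to tool coordinates, whose origin is the TCP and whose axes are the flange's). Camera axes: x right, y up, looking along -z (the intrinsics and any distortion apply to the point x, -y, -z); pixel columns grow to the right and rows downward; lengths in m; the calibration is good to about 2 mm. A picture is of the moment at which its call begins: read the wrist's pose just before it. camera_info takes no time and is no camera call.
- workorder.hand_in(): hands the job in; it is judged then, once.
The state is a dict: "time_s": time; "q": joint angles; "dq": joint speeds; "joint_efforts": joint torques, N m; "eef_pos": TCP position; "eef_rot": TCP orientation; "wrist_force": force on the tool from outside, world axes, zero at the start; "torque": the same for the moment, N m; "opening": opening from 0.0 (shut) to 1.0 (fully open); "grasp_force": force on a finger pad.
Only numpy, scipy, OpenCV 4.12 (cv2) and the standard library are available. Lean on these libraries where they do the work, as an engineer would, in place of code of your own. Each camera call takes 0.05 s, during which the arm holds its last target. There are 200 camera calls.

## Working session

There is one attempt and no reset: what is moved stays moved. The work goes in short steps, Python scripts to look and compute and a shell command to move; the robot and the scene stay as the last step left them, time stands still between calls to the robot, and variables do not carry over. Pictures are saved under pics/ and viewed, at most 10 in all, crops included, and the job is handed in when it is done.

```bash
mkdir -p pics; ls
python3 - <<'E'
from bench import ctrl, imaging
import cv2,numpy as np
o=ctrl.get_obs();print(o['time_s'],o['eef_pos'],o['eef_rot'],o['opening'])
for n in('side','top'):
    i=imaging.camera_info(n);print(n,np.round(i['K'],1).tolist(),np.round(i['T'],3).tolist(),[k for k in i])
    cv2.imwrite(f'pics/{n}0.png',imaging.camera(n)[:,:,::-1])
print(imaging.camera_info('wrist'))
E
```

```text
pics
0.0 [ 0.20613453 -0.53623332  0.25237669] [-8.68936979e-04  9.83231262e-01  1.82360987e-01  2.82788662e-06] 0.9946200252546127
side [[520.7, 0.0, 281.7], [0.0, 520.7, 202.8], [0.0, 0.0, 1.0]] [[-0.966, 0.14, -0.217, 0.393], [-0.258, -0.488, 0.834, 0.995], [0.01, 0.862, 0.507, 0.701], [0.0, 0.0, 0.0, 1.0]] ['K', 'T']
top [[524.2, 0.0, 269.7], [0.0, 524.2, 208.4], [0.0, 0.0, 1.0]] [[0.013, 0.988, -0.153, 0.444], [-1.0, 0.016, 0.017, 0.019], [0.019, 0.153, 0.988, 1.191], [0.0, 0.0, 0.0, 1.0]] ['K', 'T']
{'K': array([[318.46587144,   0.        , 273.66644123],
       [  0.        , 318.46587144, 204.2951856 ],
       [  0.        ,   0.        ,   1.        ]]), 'tool_from_camera': array([[ 2.90396937e-05,  9.49927573e-01,  3.12470168e-01,
         8.17140566e-02],
       [ 9.99999868e-01, -1.87924557e-04,  4.78365755e-04,
         5.26284286e-04],
       [ 5.13133638e-04,  3.12470113e-01, -9.49927453e-01,
        -1.20159100e-01],
       [ 0.00000000e+00,  0.00000000e+00,  0.00000000e+00,
         1.00000000e+00]])}
```

View pics/top0.png

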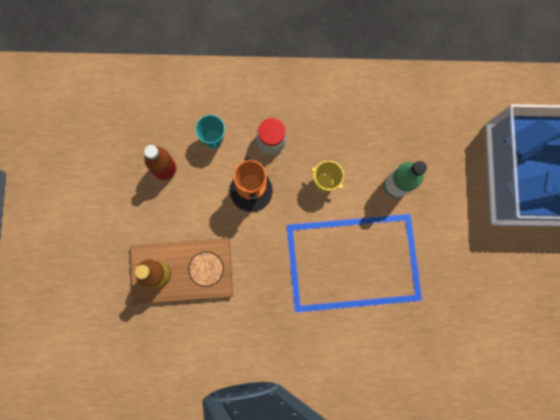

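View pics/side0.png

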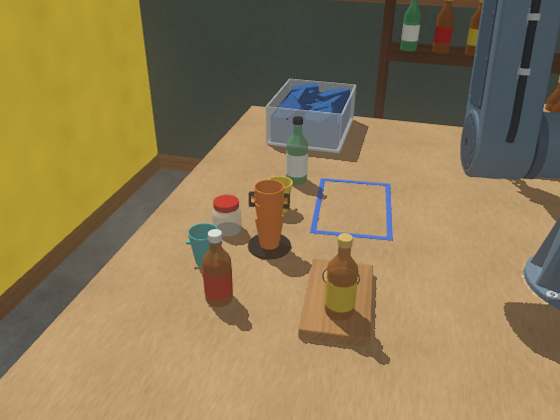

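Three tumblers could be meant: turquoise at top (210,130), yellow at (328,177), and orange at (250,180) on the black base. The orange one fits the description because of its colour and its stack with black base. I'll confirm it in an enlarged crop and measure.

```bash
cat > h.py <<'E'
from bench import ctrl, imaging
import cv2,numpy as np
from scipy.spatial.transform import Rotation as R
def ray(n,px,obs=None):
    i=imaging.camera_info(n); K=i['K']
    if n=='wrist':
        T=np.eye(4);q=obs['eef_rot'];T[:3,:3]=R.from_quat([q[1],q[2],q[3],q[0]]).as_matrix();T[:3,3]=obs['eef_pos'];T=T@i['tool_from_camera']
    else: T=i['T']
    px=np.atleast_2d(px).astype(float)
    d=np.c_[(px[:,0]-K[0,2])/K[0,0],-(px[:,1]-K[1,2])/K[1,1],-np.ones(len(px))]
    return T[:3,3],d@T[:3,:3].T
def plane(n,px,z,obs=None):
    c,d=ray(n,px,obs); return c+d*((z-c[2])/d[:,2])[:,None]
def mask(im,lo,hi):
    return cv2.inRange(cv2.cvtColor(im,cv2.COLOR_RGB2HSV),np.array(lo),np.array(hi))
E
python3 - <<'E'
from h import *
im=cv2.cvtColor(cv2.imread('pics/top0.png'),cv2.COLOR_BGR2RGB)
cv2.imwrite('pics/crop0.png',cv2.resize(im[110:310,110:310],None,fx=3,fy=3,interpolation=cv2.INTER_CUBIC)[:,:,::-1])
m=mask(im,(105,120,100),(125,255,255)); m[:,440:]=0; m[:200]=0
cs,_=cv2.findContours(m,cv2.RETR_CCOMP,cv2.CHAIN_APPROX_NONE)
for c in cs:
    if cv2.contourArea(c)<3000: continue
    w=plane('top',c[:,0],0)[:,:2]
    r=cv2.minAreaRect((w*1000).astype(np.float32));print('outline',r)
m=mask(im,(3,180,100),(14,255,255));cs,_=cv2.findContours(m,cv2.RETR_EXTERNAL,cv2.CHAIN_APPROX_NONE)
for c in cs:
    if cv2.contourArea(c)>100: print(cv2.contourArea(c),cv2.boundingRect(c))
E
```

```text
outline ((509.1297302246094, -192.39976501464844), (196.0543212890625, 285.8161926269531), 5.985692501068115)
outline ((509.91265869140625, -192.52108764648438), (178.81204223632812, 268.0321960449219), 6.005066871643066)
197.0 (144, 260, 19, 22)
841.5 (235, 161, 31, 37)
119.5 (160, 148, 14, 21)
```

View pics/crop0.png

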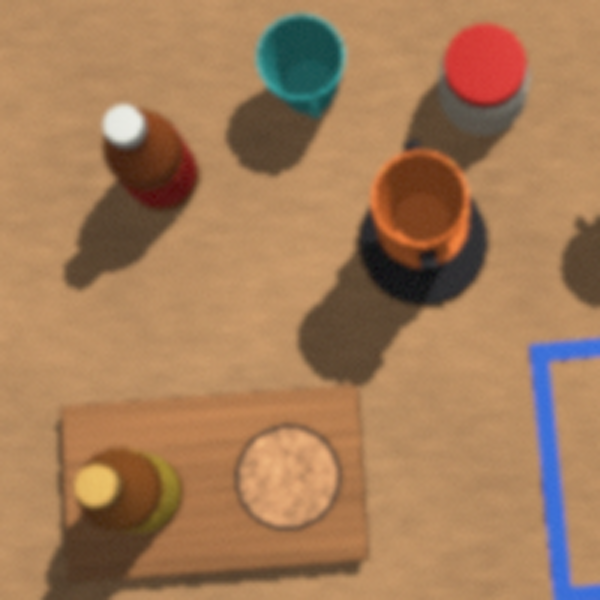

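Run:
```python
from h import *
f=lambda p,z:np.round(plane('top',110*np.ones(2)+np.atleast_2d(p)/3.,z)*1000).astype(int)[:,:2].tolist()
print('rim',f([420.5,199],.16),'base',f([423,240],0.01),'tabs',f([[413,147],[430,258]],.142))
c=f([[62,408],[358,388],[368,556],[68,575]],.024);print('board',c,cv2.minAreaRect(np.float32(c)))
print('coaster',f([288,476],.024),'cap',f([97,486],.17),'tallother cap',f([124,125],.16),'jar',f([485,64],.08))
```

```text
rim [[669, 41]] base [[670, 42]] tabs [[709, 48], [632, 34]]
board [[536, 306], [554, 88], [431, 78], [415, 295]] ((483.6373596191406, 192.01116943359375), (123.40583038330078, 218.74168395996094), 4.647971153259277)
coaster [[489, 138]] cap [[475, 245]] tallother cap [[716, 241]] jar [[788, -2]]
```

The crop confirms it: the orange tumbler sits on the black base at crop (420,199), with hook tabs at (413,147) and (430,258). Rim and base agree at (0.670, 0.041), tab axis about 10°. The board measures about 123x219, which is plausible.

Moving above the stack now.

```bash
cat >> h.py <<'E'
def delta(xyz,yaw):
    "cm shift and deg roll, from the measured pose, to TCP xyz with tool x at yaw deg"
    o=ctrl.get_obs();q=o['eef_rot'];M=R.from_quat([q[1],q[2],q[3],q[0]]).as_matrix()
    y0=np.degrees(np.arctan2(M[1,0],M[0,0]));d=M.T@(np.array(xyz)-o['eef_pos'])*100
    print('t',round(o['time_s'],2),'at',np.round(o['eef_pos'],4),'yaw',round(y0,1),'F',np.round(o['wrist_force'],1),'go',np.round(d,2),'roll',round((y0-yaw+180)%360-180,1))
E
python3 -c "
from h import *
delta([.67,.0415,.29],10)"
python3 -m pendant '[[20,-11.6,-3.8,5],[40,-23.3,-3.8,11],[64,-37.4,-3.8,11],[64,-37.4,-3.8,11],[64,-37.4,-3.8,11],[64,-37.4,-3.8,11],[64,-37.4,-3.8,11],[64,-37.4,-3.8,11],[64,-37.4,-3.8,11],[64,-37.4,-3.8,11],[64,-37.4,-3.8,11],[64,-37.4,-3.8,11]]' 1
python3 -c "
from h import *
delta([.67,.0415,.29],10)"
```

```text
t 0.1 at [ 0.2062 -0.5363  0.2525] yaw 21.0 F [0.4 0.  0.5] go [ 64.02 -37.3   -3.67] roll 11.0
time_s: 1.1
eef_pos: [0.5189, -0.1453, 0.2808]
eef_rot: [-0.0, 0.996, 0.087, -0.0]
wrist_force: [-0.2, -0.7, -0.4]
opening: 0.997
grasp_force: 0.0
t 1.1 at [ 0.5189 -0.1453  0.2808] yaw 10.0 F [-0.2 -0.7 -0.4] go [ 18.13 -15.76  -0.92] roll 0.0
```

```bash
python3 -m pendant '[[17,-15,-0.9,0],[17,-15,-0.9,0],[17,-15,-0.9,0],[17,-15,-0.9,0],[17,-15,-0.9,0],[17,-15,-0.9,0],[17,-15,-0.9,0],[17,-15,-0.9,0],[17,-15,-0.9,0],[17,-15,-0.9,0]]'
python3 - <<'E'
from h import *
delta([.67,.0415,.25],10)
o=ctrl.get_obs();im=imaging.camera('wrist');cv2.imwrite('pics/w1.png',im[:,:,::-1])
i=imaging.camera_info('wrist');c,_=ray('wrist',[[1,1]],o)
q=o['eef_rot'];T=np.eye(4);T[:3,:3]=R.from_quat([q[1],q[2],q[3],q[0]]).as_matrix();T[:3,3]=o['eef_pos'];T=T@i['tool_from_camera']
for p in([.67,.0415,.16],[.709,.048,.142],[.632,.034,.142]):
    v=np.linalg.inv(T)@np.r_[p,1];u=i['K']@[v[0],-v[1],-v[2]];print(u[:2]/u[2])
E
```

```text
time_s: 1.93
eef_pos: [0.6588, 0.0288, 0.2896]
eef_rot: [0.0, 0.996, 0.087, -0.0]
wrist_force: [-0.4, -0.5, 0.6]
opening: 1.001
grasp_force: 0.0
t 1.93 at [0.6588 0.0288 0.2896] yaw 9.9 F [-0.4 -0.5  0.6] go [ 1.33 -1.06  3.96] roll -0.1
[260.5136748  188.17641754]
[261.15910955 136.24013538]
[262.77364191 224.25059504]
```

View pics/w1.png

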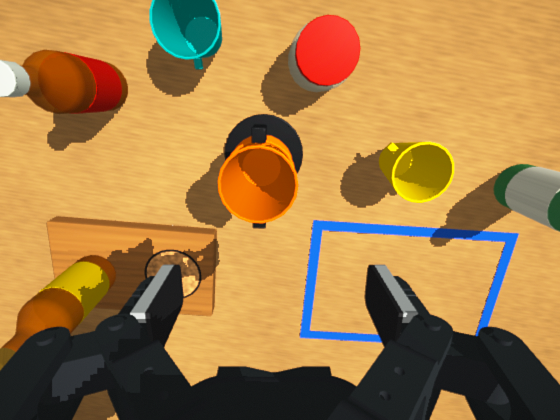

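The wrist view shows the rim at about (258.5,180), with tabs at (260,133) and (260,226). These are within a few pixels of prediction and the yaw is right. Descending to the grip height.

```bash
python3 - <<'E'
from h import *
o=ctrl.get_obs()
print(plane('wrist',[[258.5,180]],.16,o),plane('wrist',[[260,133],[260,226]],.142,o))
E
python3 -m pendant '[[1.4,-1.1,1,0],[1.5,-1.1,3,0],[1.5,-1.1,5,0],[1.5,-1.1,7,0],[1.5,-1.1,9,0],[1.5,-1.1,11,0],[1.5,-1.1,12,0],[1.5,-1.1,13,0],[1.5,-1.1,13.5,0],[1.5,-1.1,13.5,0],[1.5,-1.1,13.5,0]]' 1
python3 -c "
from h import *
delta([.672,.0415,.155],10)"
```

```text
[[0.67655516 0.04406727 0.16      ]] [[0.71157601 0.0492372  0.142     ]
 [0.62995957 0.03608424 0.142     ]]
time_s: 2.9
eef_pos: [0.6727, 0.0431, 0.1557]
eef_rot: [0.0, 0.996, 0.087, 0.001]
wrist_force: [-0.0, -0.8, 0.5]
opening: 0.999
grasp_force: 0.0
t 2.9 at [0.6727 0.0431 0.1557] yaw 10.0 F [-0.  -0.8  0.5] go [-0.1   0.15  0.07] roll -0.0
```

```bash
python3 -m pendant '[[0,0,0,0],[0,0,0,0],[0,0,0,0],[0,0,0,0],[0,0,0,0],[0,0,0,0],[0,0,0,0],[0,0,0,0]]' 0
```

```text
time_s: 3.57
eef_pos: [0.6737, 0.0435, 0.1574]
eef_rot: [0.0, 0.996, 0.087, 0.002]
wrist_force: [-0.2, 0.5, 5.7]
opening: 0.74
grasp_force: 65.5
```

```bash
python3 -m pendant '[[0,0,0,5],[0,0,0,10],[0,0,0,15],[0,0,0,20],[0,0,0,25],[0,0,0,30],[0,0,0,35],[0,0,0,40],[0,0,0,40],[0,0,0,40]]' 0
python3 -c "
from h import *
print(ctrl.get_obs()['q'],ctrl.get_obs()['torque'])
delta([.672,.0415,.155],10)"
```

```text
time_s: 4.4
eef_pos: [0.6739, 0.0427, 0.1576]
eef_rot: [0.0, 0.966, -0.259, 0.002]
wrist_force: [-0.3, -1.9, 6.8]
opening: 0.742
grasp_force: 65.4
[-1.11643183e-01  4.84459818e-01  1.41440518e+00 -1.02423560e-03
  1.23823415e+00  1.98322743e+00] [-0.3974364   0.12846957 -0.02268308]
t 4.4 at [0.6739 0.0427 0.1576] yaw -30.0 F [-0.3 -1.9  6.8] go [-0.1   0.2   0.26] roll -40.0
```

```bash
python3 -m pendant '[[0,0,-0.5,0],[0,0,-1,0],[0,0,-2,0],[0,0,-3,0],[0,0,-4.5,0],[0,0,-6,0],[0,0,-8,0],[0,0,-10,0],[0,0,-11,0],[0,0,-12,0],[0,0,-12,0],[0,0,-12,0]]' 0
python3 - <<'E'
from h import *
cv2.imwrite('pics/s2.png',imaging.camera('side')[:,:,::-1])
delta([.488,.138,.277],-30)
E
```

```text
time_s: 5.4
eef_pos: [0.6723, 0.0434, 0.275]
eef_rot: [-0.0, 0.966, -0.259, 0.0]
wrist_force: [0.4, -0.2, -0.8]
opening: 0.738
grasp_force: 65.6
t 5.45 at [0.6719 0.0435 0.2739] yaw -30.0 F [ 0.1 -0.1 -0.8] go [-20.65   1.    -0.28] roll 0.0
```

View pics/s2.png

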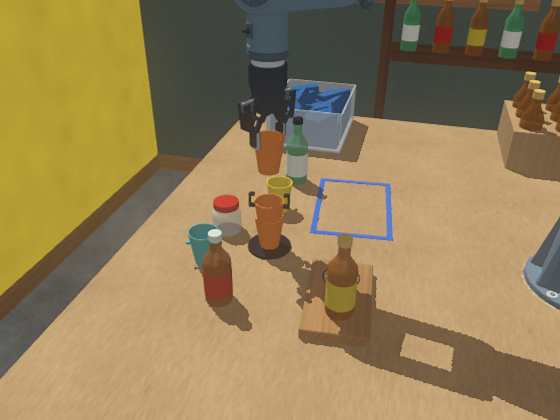

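The side view shows the tumbler upright in the gripper at (268,152) and the stack still standing at (268,225). Carrying it to the coaster.

```bash
python3 -m pendant '[[-1,0,0,0],[-3,0.1,0,0],[-6,0.3,0,0],[-9,0.4,0,0],[-12,0.6,0,0],[-15,0.7,0,0],[-17.5,0.8,0,0],[-19.5,1,0,0],[-20.4,1,0,0],[-20.4,1,0,0],[-20.4,1,0,0],[-20.4,1,0,0]]' 0
python3 - <<'E'
from h import *
im=imaging.camera('top');cv2.imwrite('pics/t3.png',cv2.resize(im[200:330,110:290],None,fx=4,fy=4,interpolation=cv2.INTER_CUBIC)[:,:,::-1])
delta([.490,.138,.105],-30)
E
```

```text
time_s: 6.45
eef_pos: [0.4914, 0.1363, 0.2748]
eef_rot: [0.0, 0.966, -0.259, 0.0]
wrist_force: [0.3, 0.2, -0.2]
opening: 0.743
grasp_force: 65.6
t 6.5 at [0.4915 0.1362 0.2748] yaw -30.0 F [-0.  -0.2 -0.4] go [-0.22 -0.09 16.98] roll -0.0
```

```bash
python3 -m pendant '[[0,0,1,0],[0,0,3,0],[0,0,5.5,0],[0,0,8,0],[0,0,10.5,0],[0,0,13,0],[0,0,15,0],[0,0,16,0],[0,0,16.4,0],[0,0,16.6,0],[0,0,16.6,0],[0,0,16.6,0]]' 0
python3 -m pendant '[[0,0,0.1,0],[0,0,0.2,0],[0,0,0.3,0],[0,0,0.4,0],[0,0,0.5,0],[0,0,0.5,0]]' 0
python3 -m pendant '[[0,0,0.1,0],[0,0,0.2,0],[0,0,0.2,0],[0,0,0.2,0]]' 0
```

```text
time_s: 7.5
eef_pos: [0.4917, 0.1367, 0.1101]
eef_rot: [-0.0, 0.966, -0.259, 0.001]
wrist_force: [0.2, -0.1, -0.7]
opening: 0.741
grasp_force: 65.7
time_s: 8.0
eef_pos: [0.4904, 0.1367, 0.1037]
eef_rot: [0.0, 0.966, -0.259, -0.0]
wrist_force: [0.6, -0.4, -0.1]
opening: 0.739
grasp_force: 65.7
time_s: 8.33
eef_pos: [0.4906, 0.1367, 0.1019]
eef_rot: [0.0, 0.966, -0.259, -0.0]
wrist_force: [0.4, -0.4, -1.4]
opening: 0.741
grasp_force: 65.7
```

```bash
python3 -m pendant '[[0,0,0.1,0],[0,0,0.15,0],[0,0,0.15,0]]' 0
python3 -m pendant '[[0,0,0.1,0],[0,0,0.15,0],[0,0,0.15,0]]' 0
```

```text
time_s: 8.58
eef_pos: [0.4913, 0.1365, 0.1016]
eef_rot: [0.0, 0.966, -0.259, 0.001]
wrist_force: [-3.1, -0.8, 8.7]
opening: 0.739
grasp_force: 66.4
time_s: 8.83
eef_pos: [0.4918, 0.1364, 0.1015]
eef_rot: [0.0, 0.966, -0.258, 0.001]
wrist_force: [-6.6, -2.0, 20.9]
opening: 0.738
grasp_force: 67.2
```

View pics/t3.png

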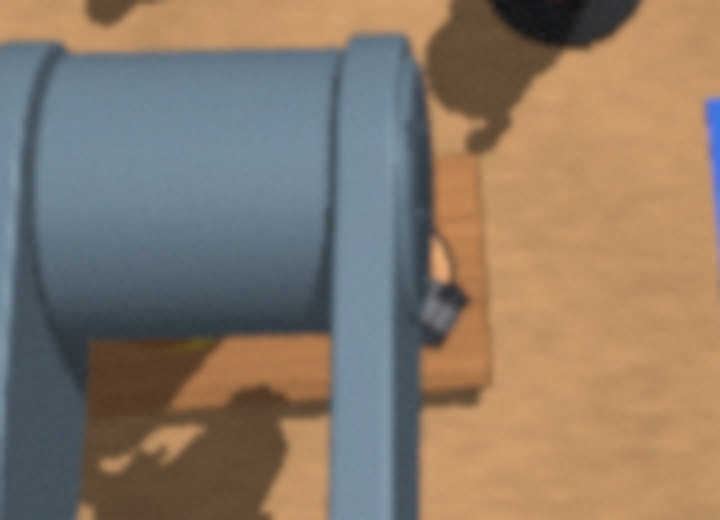

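The picture shows the arm over the board and the coaster mostly hidden. The tumbler is in contact with the board (force has risen). Easing off and releasing.

```bash
python3 -m pendant '[[0,0,-0.1,0],[0,0,-0.15,0],[0,0,-0.15,0]]' 0
python3 -m pendant '[[0,0,0,0],[0,0,0,0],[0,0,0,0],[0,0,0,0],[0,0,0,0],[0,0,0,0]]' 1
python3 -m pendant '[[0,0,-0.5,0],[0,0,-1.5,0],[0,0,-3,0],[0,0,-5,0],[0,0,-8,0],[0,0,-11,0],[0,0,-14,0],[0,0,-14,0],[0,0,-14,0]]' 1
python3 - <<'E'
from h import *
print(ctrl.get_obs()['q'])
cv2.imwrite('pics/w4.png',imaging.camera('wrist')[:,:,::-1])
delta([.47,.36,.24],-85)
E
```

```text
time_s: 9.08
eef_pos: [0.4912, 0.1365, 0.1016]
eef_rot: [0.0, 0.966, -0.259, 0.001]
wrist_force: [-2.2, -0.9, 9.1]
opening: 0.743
grasp_force: 66.3
time_s: 9.58
eef_pos: [0.4905, 0.1367, 0.1003]
eef_rot: [0.0, 0.966, -0.259, -0.0]
wrist_force: [0.2, -0.5, -0.1]
opening: 1.0
grasp_force: 0.0
time_s: 10.33
eef_pos: [0.4921, 0.1368, 0.2436]
eef_rot: [-0.001, 0.966, -0.259, 0.003]
wrist_force: [-0.1, 0.1, -1.0]
opening: 0.999
grasp_force: 0.0
[ 3.84420409e-02  4.14379493e-02  1.78069494e+00 -1.42720337e-05
  1.31361547e+00  2.13245579e+00]
t 10.38 at [0.4909 0.1368 0.2415] yaw -30.0 F [ 0.  -0.7 -0.8] go [-12.97 -18.29   0.15] roll 55.0
```

View pics/w4.png

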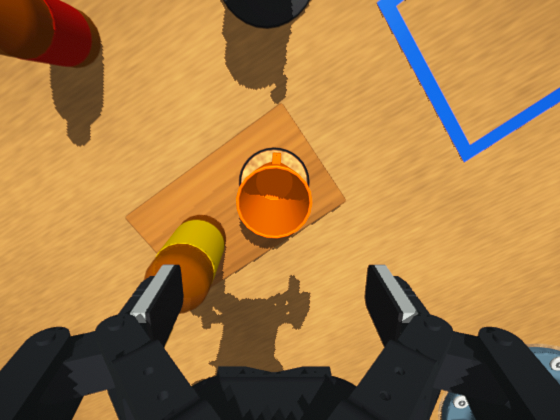

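The wrist view shows the tumbler standing on the coaster spot, rim centre about (275,200). The bottle is still standing on the left half. Now going behind the board's +y end, with the tool turned so that both fingers span the end face.

```bash
python3 -c "
from h import *
delta([.4727,.337,.235],94.5)"
python3 -m pendant '[[-1,-1,0,-7],[-2,-2,0,-14],[-3,-3.5,0,-21],[-4,-5,0,-28],[-5,-7,0,-35],[-6,-9,0,-42],[-7,-11,0,-49],[-8,-12.5,0,-56],[-9,-14,0,-63],[-10,-15,0,-70],[-11,-16,0,-77],[-11.5,-16.4,0.5,-84]]' 1
python3 -m pendant '[[0,0,0,-7],[0,0,0,-14],[0,0,0,-21],[0,0,0,-28],[0,0,0,-35],[0,0,0,-40.5],[0,0,0,-40.5],[0,0,0,-40.5],[0,0,0,-40.5]]' 1
python3 -c "
from h import *
print(ctrl.get_obs()['q'])
delta([.4727,.337,.06],94.5)"
```

```text
t 10.38 at [0.4909 0.1368 0.2415] yaw -30.0 F [ 0.  -0.7 -0.8] go [-11.58 -16.44   0.65] roll -124.5
time_s: 11.38
eef_pos: [0.472, 0.3376, 0.2344]
eef_rot: [-0.0, 0.889, 0.457, -0.001]
wrist_force: [0.9, -0.2, -0.3]
opening: 0.997
grasp_force: 0.0
time_s: 12.13
eef_pos: [0.4725, 0.336, 0.2345]
eef_rot: [-0.0, 0.68, 0.733, -0.001]
wrist_force: [0.5, 0.0, -0.5]
opening: 0.998
grasp_force: 0.0
[4.13533451e-01 2.09370662e-01 1.61244123e+00 3.76497705e-05
 1.32146047e+00 3.37595575e-01]
t 12.13 at [0.4725 0.336  0.2345] yaw 94.4 F [ 0.5  0.  -0.5] go [ 0.11  0.05 17.45] roll -0.1
```

```bash
python3 -m pendant '[[0,0,1,0],[0,0,3,0],[0,0,6,0],[0,0,9,0],[0,0,12,0],[0,0,15,0],[0,0,17.5,0],[0,0,19,0],[0,0,19.8,0],[0,0,20,0],[0,0,20,0],[0,0,20,0]]' 1
python3 -m pendant '[[0,0,0.2,0],[0,0,0.4,0],[0,0,0.6,0],[0,0,0.6,0]]' 1
python3 - <<'E'
from h import *
im=imaging.camera('side');cv2.imwrite('pics/s5.png',cv2.resize(im[180:380,230:490],None,fx=3,fy=3,interpolation=cv2.INTER_CUBIC)[:,:,::-1])
E
```

```text
time_s: 13.13
eef_pos: [0.4737, 0.3366, 0.0364]
eef_rot: [0.0, 0.679, 0.734, 0.001]
wrist_force: [0.1, -0.9, -0.8]
opening: 0.996
grasp_force: 0.0
time_s: 13.47
eef_pos: [0.473, 0.3362, 0.0295]
eef_rot: [0.0, 0.679, 0.734, 0.0]
wrist_force: [-1.1, 0.0, 0.4]
opening: 0.999
grasp_force: 0.0
```

View pics/s5.png

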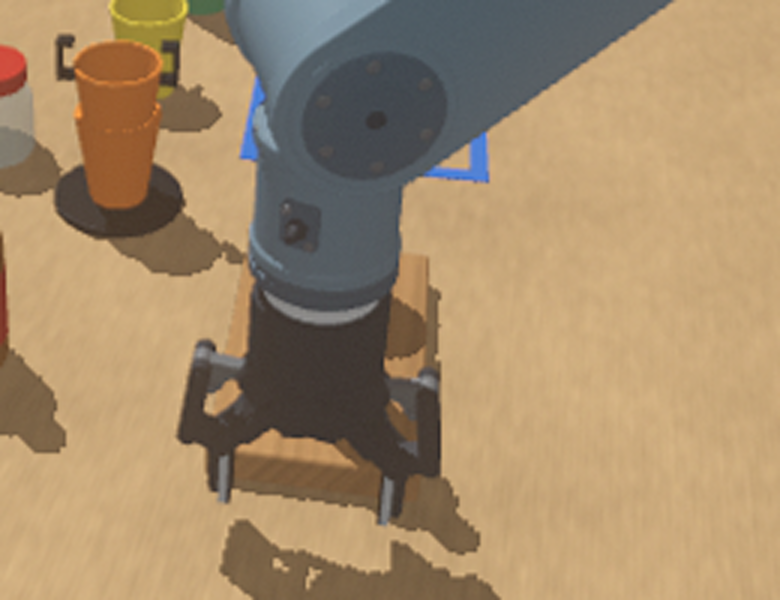

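The crop shows the fingers straddling the board's end at (220,490) and (385,515). The bottle is hidden behind the wrist, so I'll check how high the wrist links are before pushing.

Run:
```python
from h import *
i=imaging.camera_info('side');Ti=np.linalg.inv(i['T'])
def pr(p):
    v=Ti@np.r_[p,1];u=i['K']@[v[0],-v[1],-v[2]];return ((u[:2]/u[2]-[230,180])*3).round().astype(int)
for z in(.0,.02,.05,.1,.15,.2,.22,.25,.3,.35):print(z,pr([.473,.336,z]))
print('bottle top',pr([.474,.24,.194]),pr([.474,.24,.3]),pr([.474,.24,.4]))
# kinematic heights of the side disc if it lies 0..60mm toward camera
for z in (.25,.3,.35):print('disc',z,pr([.44,.38,z]))
o=ctrl.get_obs()
im=imaging.camera('top');cv2.imwrite('pics/t5.png',im[100:400,60:460,::-1])
im=imaging.camera('wrist');cv2.imwrite('pics/w5.png',im[:,:,::-1])
```

```text
0.0 [300 528]
0.02 [302 504]
0.05 [305 466]
0.1 [310 400]
0.15 [316 331]
0.2 [322 257]
0.22 [324 226]
0.25 [328 178]
0.3 [335  94]
0.35 [342   5]
bottle top [348 167] [362   5] [ 377 -167]
disc 0.25 [381 239]
disc 0.3 [390 152]
disc 0.35 [400  59]
```

The tool-axis projection puts the silver ring at z≈0.16 and the elbow disc at z≥0.25, clear of the bottle top at 0.194. The body's long side lies along the board's end, which leaves about 7 mm to the bottle. Lowering the fingertips further.

```bash
python3 -m pendant '[[0,0,0.2,0],[0,0,0.4,0],[0,0,0.6,0],[0,0,0.6,0],[0,0,0.6,0]]' 1
python3 -m pendant '[[0,0,0.2,0],[0,0,0.3,0],[0,0,0.3,0]]' 1
```

```text
time_s: 14.03
eef_pos: [0.4728, 0.3361, 0.0231]
eef_rot: [-0.0, 0.679, 0.734, -0.0]
wrist_force: [0.6, -0.9, 0.6]
opening: 1.005
grasp_force: 0.0
time_s: 14.28
eef_pos: [0.4728, 0.3361, 0.0201]
eef_rot: [-0.0, 0.679, 0.734, -0.0]
wrist_force: [-0.2, 0.6, -0.0]
opening: 0.998
grasp_force: 0.0
```

```bash
python3 -m pendant '[[-0.4,0,0.2,0],[-0.9,0,0.2,0],[-1.3,0,0.2,0],[-1.6,0,0.2,0],[-1.8,0,0.2,0],[-1.9,0,0.2,0],[-2.0,0,0.2,0],[-2.1,0,0.2,0],[-2.2,0,0.2,0],[-2.3,0,0.2,0]]' 1
python3 -m pendant '[[-0.1,0,0,0],[-0.2,0,0,0],[-0.3,0,0,0],[-0.4,0,0,0],[-0.5,0,0,0],[-0.6,0,0,0]]' 1
```

```text
time_s: 15.12
eef_pos: [0.475, 0.3137, 0.0185]
eef_rot: [-0.0, 0.679, 0.735, 0.0]
wrist_force: [1.2, 3.5, -2.2]
opening: 1.002
grasp_force: 1.6
time_s: 15.62
eef_pos: [0.4753, 0.3074, 0.0185]
eef_rot: [-0.0, 0.679, 0.734, 0.0]
wrist_force: [-0.8, 4.0, 0.7]
opening: 1.002
grasp_force: 2.2
```

```bash
python3 -m pendant '[[-0.2,0,0,0],[-0.5,0,0,0],[-0.9,0,0,0],[-1.4,0,0,0],[-2.0,0,0,0],[-2.7,0,0,0],[-3.5,-0.05,0,0],[-4.3,-0.05,0,0],[-5.1,-0.1,0,0],[-5.9,-0.1,0,0],[-6.7,-0.15,0,0],[-7.5,-0.15,0,0]]' 1
python3 - <<'E'
from h import *
delta([.4968,-.071,.0185],96)
E
python3 -m pendant '[[-0.8,0,0,0],[-1.6,0,0,0],[-2.4,-0.05,0,0],[-3.2,-0.05,0,0],[-4,-0.1,0,0],[-4.8,-0.1,0,-0.3],[-5.6,-0.1,0,-0.3],[-6.4,-0.15,0,-0.3],[-7.2,-0.15,0,-0.5],[-8,-0.2,0,-0.5],[-8.6,-0.2,0,-0.5],[-9,-0.2,0,-0.5]]' 1
python3 - <<'E'
from h import *
delta([.4968,-.071,.0185],96)
im=imaging.camera('top');cv2.imwrite('pics/t6.png',cv2.resize(im[150:350,100:440],None,fx=2.3,fy=2.3,interpolation=cv2.INTER_CUBIC)[:,:,::-1])
E
```

```text
time_s: 16.62
eef_pos: [0.4796, 0.2316, 0.0185]
eef_rot: [-0.0, 0.679, 0.734, 0.0]
wrist_force: [-0.4, 4.9, 1.0]
opening: 0.997
grasp_force: 2.5
t 16.62 at [0.4796 0.2316 0.0185] yaw 94.5 F [-0.4  4.9  1. ] go [-30.3   -0.66  -0.  ] roll -1.5
time_s: 17.62
eef_pos: [0.4844, 0.1417, 0.0184]
eef_rot: [-0.0, 0.676, 0.737, -0.0]
wrist_force: [-1.0, 5.6, 2.2]
opening: 0.995
grasp_force: 2.8
t 17.62 at [0.4844 0.1417 0.0184] yaw 95.0 F [-1.   5.6  2.2] go [-2.129e+01 -6.100e-01 -1.000e-02] roll -1.0
```

View pics/t6.png

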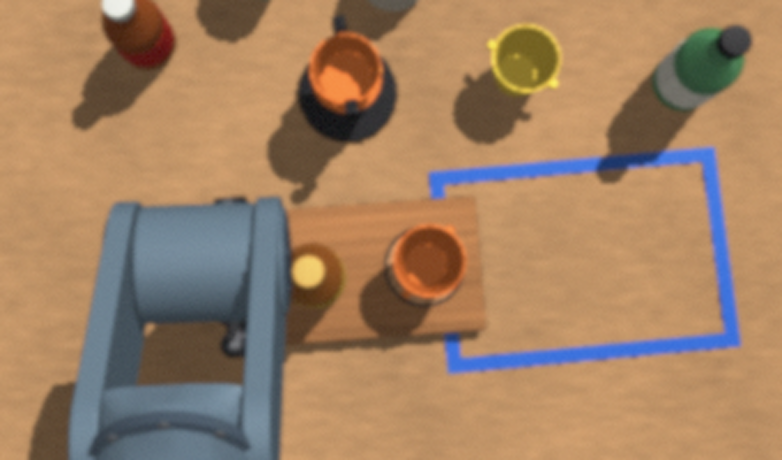

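The board, bottle at (310,270) and tumbler at (430,262) are riding well. The board's leading corners at crop (474,198) and (485,328) are entering the outline.

```bash
python3 - <<'E'
from h import *
c=plane('top',np.array([[474,198],[485,328]])/2.3+[100,150],.024)[:,:2];o=ctrl.get_obs()
m=c.mean(0);v=c[0]-c[1];w=np.linalg.norm(v);a=np.degrees(np.arctan2(v[1],v[0]))
C=m+.11*np.array([-np.sin(np.radians(a)),np.cos(np.radians(a))]);print('end',m,'width',w,'yaw',a,'centre',C,'tcp-centre',o['eef_pos'][:2]-C)
E
python3 -m pendant '[[-0.2,0,0,0],[-0.5,0,0,0],[-0.9,0,0,0],[-1.4,0,0,0],[-2.0,-0.05,0,0],[-2.7,-0.1,0,-0.2],[-3.5,-0.1,0,-0.2],[-4.3,-0.15,0,-0.3],[-5.1,-0.15,0,-0.3],[-5.9,-0.2,0,-0.5],[-6.7,-0.2,0,-0.5],[-7.5,-0.2,0,-0.5]]' 1
python3 -m pendant '[[-0.8,0,0,0],[-1.6,0,0,0],[-2.4,-0.05,0,0],[-3.2,-0.05,0,0],[-4,-0.1,0,0],[-4.8,-0.1,0,-0.3],[-5.6,-0.1,0,-0.3],[-6.4,-0.15,0,-0.3],[-7.2,-0.2,0,-0.5],[-7.8,-0.2,0,-0.5],[-8.2,-0.2,0,-0.5],[-8.5,-0.2,0,-0.5]]' 1
python3 - <<'E'
from h import *
delta([.4968,-.071,.0185],96)
im=imaging.camera('top');cv2.imwrite('pics/t7.png',cv2.resize(im[170:340,220:440],None,fx=3.5,fy=3.5,interpolation=cv2.INTER_CUBIC)[:,:,::-1])
E
```

```text
end [ 0.50173145 -0.08875303] width 0.12522933280633333 yaw 4.97048120397276 centre [0.49220078 0.02083331] tcp-centre [-0.00769185  0.12032355]
time_s: 18.67
eef_pos: [0.4888, 0.0676, 0.0184]
eef_rot: [-0.001, 0.672, 0.74, -0.0]
wrist_force: [0.5, 5.5, 3.5]
opening: 0.996
grasp_force: 3.0
time_s: 19.67
eef_pos: [0.4947, -0.017, 0.0183]
eef_rot: [-0.001, 0.669, 0.743, -0.0]
wrist_force: [-0.1, 7.1, 4.8]
opening: 1.002
grasp_force: 3.5
t 19.67 at [ 0.4947 -0.017   0.0183] yaw 96.0 F [-0.1  7.1  4.8] go [-5.39 -0.36 -0.03] roll 0.0
```

View pics/t7.png

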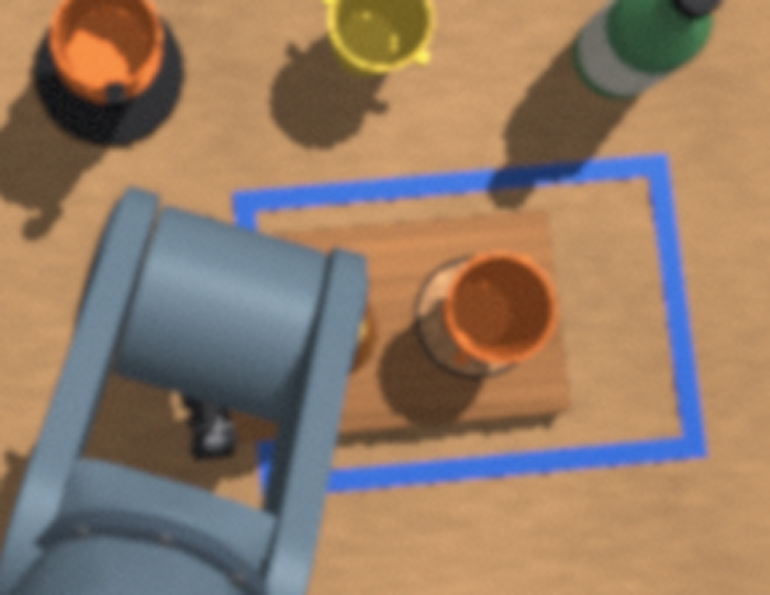

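The board is inside the outline lengthwise, about 5 cm short. Its leading corners are at crop (547,212) and (568,410). I'll use them for the last stretch.

Run:
```python
from h import *
f=lambda p,z:plane('top',np.array(p)/3.5+[220,170],z)[:,:2]
c=f([[547,212],[568,410]],.024);o=ctrl.get_obs()
m=c.mean(0);v=c[0]-c[1];a=np.arctan2(v[1],v[0])
C=m+.11*np.array([-np.sin(a),np.cos(a)]);print('width',np.linalg.norm(v),'yaw',np.degrees(a),'centre',C,'tcp-centre',o['eef_pos'][:2]-C)
t=np.radians(6);E=C-[.5095,-.1925];print('in outline x,y',E@[np.cos(t),np.sin(t)],E@[-np.sin(t),np.cos(t)])
print('cup',f([[501,309]],.104),'coaster',C-.055*np.array([-np.sin(a),np.cos(a)]))
```

```text
width 0.12606738478337454 yaw 5.020596307609257 centre [ 0.50650419 -0.13720445] tcp-centre [-0.01168782  0.11974373]
in outline x,y 0.002800560776616143 0.05530578296316771
cup [[ 0.51143926 -0.19502116]] coaster [ 0.51131745 -0.19199343]
```

```bash
python3 -m pendant '[[-0.2,0,0,0],[-0.5,0,0,0],[-0.9,0,0,0],[-1.4,0,0,0],[-2.0,0,0,0],[-2.6,0,0,0],[-3.2,0,0,0],[-3.8,0,0,0],[-4.3,0,0,0],[-4.7,0,0,0],[-5.0,0,0,0],[-5.2,0,0,0]]' 1
python3 -m pendant '[[-0.1,0,0,0],[-0.2,0,0,0],[-0.3,0,0,0],[-0.3,0,0,0],[-0.3,0,0,0]]' 1
python3 -m pendant '[[0.2,0,0,0],[0.6,0,0,0],[1.2,0,0,0],[2,0,0,0],[3,0,0,0],[4,0,-1,0],[5,0,-3,0],[6,0,-6,0],[7,0,-10,0],[8,0,-14,0],[9,0,-18,0],[10,0,-22,0]]' 1
python3 -m pendant '[[4,0,-3,0],[8,0,-3,0],[12,0,-3,0],[16,0,-3,0],[20,0,-3,0],[24,0,-3,0],[24,0,-3,0],[24,0,-3,0],[24,0,-3,0],[24,0,-3,0]]' 1
python3 - <<'E'
from h import *
im=imaging.camera('top');sd=imaging.camera('side')
cv2.imwrite('pics/t8.png',im[:,:,::-1]);cv2.imwrite('pics/s8.png',sd[:,:,::-1])
o=ctrl.get_obs();print(o['eef_pos'],o['wrist_force'])
# board: cast the centre-line brightness: what lies inside the tape and differs from the counter
t=np.radians(6);ex=np.array([np.cos(t),np.sin(t)]);ey=np.array([-ex[1],ex[0]]);O=np.array([.5095,-.1925])
for n in('top','side'):
    I={'top':im,'side':sd}[n]
    m=mask(I,(3,190,80),(14,255,255))
    cs,_=cv2.findContours(m,cv2.RETR_EXTERNAL,cv2.CHAIN_APPROX_NONE)
    for c in cs:
        if cv2.contourArea(c)>120: print(n,'orange/amber',cv2.contourArea(c),cv2.boundingRect(c))
m=mask(im,(20,120,120),(30,255,255));cs,_=cv2.findContours(m,cv2.RETR_EXTERNAL,cv2.CHAIN_APPROX_NONE)
print('yellow',[(cv2.boundingRect(c),plane('top',np.array(cv2.minEnclosingCircle(c)[0]),.194)[0,:2].round(3)) for c in cs if cv2.contourArea(c)>30])
# edge positions along outline axes, from the Lab profile on the board's top plane (z=.024)
i=imaging.camera_info('top');Ti=np.linalg.inv(i['T']);lab=cv2.cvtColor(im,cv2.COLOR_RGB2LAB).astype(float)
def samp(p):
    v=Ti@np.r_[p,.024,1];u=i['K']@[v[0],-v[1],-v[2]];u=u[:2]/u[2];return cv2.getRectSubPix(lab.astype(np.float32)[:,:,0].copy(),(1,1),tuple(map(float,u)))[0,0]
for name,ax,al in(('x',ex,ey),('y',ey,ex)):
    s=np.arange(-.13,.131,.006) if name=='y' else np.arange(-.085,.086,.005)
    off=[-.09,0.0,-.09] if name=='x' else [-.05,.05]
    for f in off[:2]: print(name,'at',f,[(int(round(k*1000)),int(samp(O+ax*k+al*f))) for k in s])
E
```

```text
time_s: 20.72
eef_pos: [0.5001, -0.0683, 0.0182]
eef_rot: [-0.001, 0.669, 0.743, -0.0]
wrist_force: [-0.9, 7.7, 4.9]
opening: 0.996
grasp_force: 3.6
time_s: 21.13
eef_pos: [0.5004, -0.0712, 0.0182]
eef_rot: [-0.001, 0.669, 0.743, -0.0]
wrist_force: [-0.6, 5.7, 4.3]
opening: 1.005
grasp_force: 2.9
time_s: 22.13
eef_pos: [0.4898, 0.0292, 0.2411]
eef_rot: [0.0, 0.669, 0.744, 0.0]
wrist_force: [0.3, -0.2, -0.6]
opening: 0.998
grasp_force: 0.0
time_s: 22.97
eef_pos: [0.4655, 0.2656, 0.2686]
eef_rot: [0.0, 0.669, 0.743, -0.0]
wrist_force: [-0.5, -1.3, -0.4]
opening: 0.999
grasp_force: 0.0
[0.46586447 0.26513665 0.26857715] [ 0.1502845   0.71977966 -0.50155401]
top orange/amber 552.0 (372, 242, 31, 28)
top orange/amber 369.0 (236, 166, 28, 29)
top orange/amber 132.0 (154, 150, 19, 22)
yellow [((341, 254, 11, 12), array([ 0.503, -0.144])), ((312, 160, 32, 32), array([ 0.663, -0.109]))]
x at -0.09 [(-85, 139), (-80, 163), (-75, 160), (-70, 118), (-65, 84), (-60, 119), (-55, 136), (-50, 149), (-45, 148), (-40, 143), (-35, 145), (-30, 145), (-25, 156), (-20, 112), (-15, 81), (-10, 73), (-5, 75)
[... 916 characters left out ...]
2, 135), (38, 135), (44, 136), (50, 139), (56, 116), (62, 76), (68, 71), (74, 70), (80, 69), (86, 71), (92, 71), (98, 71), (104, 69), (110, 72), (116, 81), (122, 82), (128, 87)]
y at 0.05 [(-130, 133), (-124, 141), (-118, 168), (-112, 165), (-106, 155), (-100, 156), (-94, 156), (-88, 156), (-82, 156), (-76, 158), (-70, 159), (-64, 157), (-58, 159), (-52, 159), (-46, 160), (-40, 160), (-34, 160), (-28, 160), (-22, 163), (-16, 160), (-10, 161), (-4, 163), (2, 162), (8, 161), (14, 161), (20, 161), (26, 160), (32, 159), (38, 160), (44, 158), (50, 159), (56, 159), (62, 158), (68, 157), (74, 157), (80, 156), (86, 155), (92, 154), (98, 153), (104, 150), (110, 97), (116, 89), (122, 149), (128, 161)]
```

The lightness profiles put the board's edges at about ±67 mm and ±111 mm about the outline's centre. The bottle cap is about 46 mm up its half and the arm is clear. Checking the tumbler, then handing in.

Run:
```python
from h import *
from bench import workorder
p=plane('top',[[387.5,256]],.104)[0,:2];t=np.radians(5.2);c=np.array([.5105,-.1925])+.055*np.array([np.sin(t),-np.cos(t)])
print('cup',p,'coaster',c)
if np.linalg.norm(p-c)<.02: print(workorder.hand_in())
```

```text
cup [ 0.51689986 -0.24588677] coaster [ 0.51548479 -0.24727364]
the job is handed in; nothing more can be done
None
```

The job is handed in at about 23 s of the 67 s allowed: by my last measurement the board lies inside and square with the tape, within about 3 mm of the outline's centre, with the tumbler 2 mm from the coaster centre and the bottle in place on its half; the hand-in printed no verdict.

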